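# Switch on the bench console at its push-to-turn isolator

## Robot

A 7-joint arm with a two-finger parallel gripper is mounted at the origin on the work surface. World frame = base frame: x ahead of the robot, y to its left, z up, the work surface at z = 0. Lengths are in m, angles in rad, forces in N, time in s.
With the tool pointing down it reaches from about 0.35 to 0.9 m from the base axis. Payload 19.9 kg.
Tool frame: the origin (TCP) lies at the very end of the fingers, on their centre line; the grasp point (between the pads) lies 19 mm behind it (robot.pinch_z is the distance from the TCP to the grasp point, in m); z points along the fingers, y is the direction in which the jaws open and shut (so a half turn about z gives the same grasp; the last joint's range is limited). The gripper opens to 94 mm and grips with 3 to 60 N. Pads are 16 mm wide; open, the fingers measure 119 mm over their backs; the gripper's body (75 mm by 177 mm) begins 78 mm behind the grasp point.
Start: joints at [-1.349, 0.417, -0.01, 1.614, 0.005, 1.111, -0.053], TCP at [0.162, 0.604, 0.205] pointing down, gripper open.
Joint ranges: [-2.81, 2.81], [-0.39, 2.02], [-1.27, 1.25], [0.06, 2.57], [-1.19, 4.33], [0.19, 2], [-2.82, 2.82]. Speed limits (rad/s): [1.89, 1.89, 2.39, 2.39, 3.01, 3.01, 3.01].

## Interface

Orientations are given as a unit quaternion [w, x, y, z].
In Python, from cell import robot, optics, job gives the robot as it stands. The module is installed in compiled form; this text tells all that it offers.
- The arm moves only by the shell command python3 -m creep 'ROWS' [FORCE]. ROWS is JSON, a list of rows, each an object with "claw": the closure, from -1 (fully open) to 1 (shut); "dp": the shift along the world's x, y, z in mm, a list of three; "delta_rot": the turn, a rotation vector about the world's x, y, z in rad, a list of three. A call has 1 to 12 rows; each row shifts and turns the commanded pose from where the row before left it; what a row does not reach is not made up. A row lasts 1/8 s, in which the tool goes at most 62.5 mm and 10.7 degrees, less where a joint would pass 70% of its speed; a pose out of reach is approached as far as the arm can. A call with a gripper value outside its range is refused whole. The fingers move at their own pace and stop on an object; FORCE is the grip in N (left out, the last holds). Time passes only in rows, so rows that do not move let the fingers close. It gives the time, the measured TCP pose, the force and the opening at its end, in the units of the state.
- robot.get_obs(): the state, without advancing time (a new reading comes with each control period).
- optics.read_camera(name): name is "scene" or "top"; returns a dict with "image" (420x560x3 uint8, blue, green, red), "depth" (420x560 float32, m along the optical axis (not along the pixel's ray), 0 where there is no reading), "fovy" (degrees; the focal length in pixels is half the picture's height over the tangent of half this angle, whatever the lens; pixels are square), "cx", "cy" (the principal point, pixels), "rvec" (rotation vector, rad) and "tvec" (3), from world to camera coordinates, as OpenCV has them. Camera axes: x right, y down, z forward; pixel columns grow to the right and rows downward; lengths in m; the calibration is good to about 2 mm. A picture is of the moment at which its call begins.
- job.hand_in(): hands the job in, once; it reports no verdict.
The state is a dict: "clock": time; "qpos": joint angles; "qvel": joint speeds; "tau": joint torques, N m; "eef_pos": TCP position; "eef_rot": TCP orientation; "force": force on the tool from outside, world axes, zero at the start; "torque": the same for the moment, N m; "gripper_width": finger opening in m.
Only numpy, scipy, OpenCV 4.12 (cv2) and the standard library are available. Lean on these libraries where they do the work, as an engineer would, in place of code of your own. Each camera call takes 0.05 s, during which the arm holds its last target.

## Task

Switch the bench power console on: push the large long-barred isolator knob on its deck straight down against its spring, turn it clockwise (seen from above) as far as it goes, and let go so that it springs back up in that position. Leave the small bar selector on the same deck set as it is.

Things in the scene. Friction and masses are not known exactly. Their poses are not given: they have to be found in the camera images.
- isolator_grip (a point): Largest of 3 controls (row, 110 mm apart) on a grey console's deck, 45 mm above the table: black upright bar 60 long, 16 wide, 40 mm tall on a 54 mm round flange. Point: on the knob's vertical axis, inside the bar, 16 mm below its top, 24 mm above the flange's top, 100 mm above the table when up; moves and turns with the knob. x along the bar (white-marked end at -x), y across its width, z up.
- isolator_press (a joint): How far the isolator knob is pushed down, in m: 0 up, 0.010 fully down. A spring pushes it up with 4 N at the top, 11 N fully down. It is locked against turning (about 0.1 rad of play) until pushed 7 mm down; do not force it. The deck around it: a small bar selector, a fixed round fuse cap (36 mm across, 77 mm above the table), loose small things at the back, 70 mm or more from the knob's axis.
- isolator_turn (a joint): The isolator knob's angle in rad, growing clockwise seen from above: 0 to 0.1 is off (start), 1.22 (70 degrees) is on, at the end stop. Pushed down, it turns with slight friction. Let go between off and on it stays caught part-way down; within about 0.1 rad of either end it springs up and is locked there.
- selector_tip (a point): White-marked pointer end on top of the small bar selector (disc 34 mm across, bar 32 x 14 mm, 32 mm tall), 14 mm from its vertical axis and 89 mm above the table. It turns without pushing and starts at any angle; leave it so. x runs from this end along the bar, z up.

How it is judged:
On the way, in this order (a step that is already met when the one before it is completed fails the run):
1. the isolator knob is pushed down at least 6 mm while still near its off position (value of joint isolator_press above 0.006 m and value of joint isolator_turn below 0.25 rad), for 0.05 s.
2. the isolator knob is turned clockwise past 60 degrees (value of joint isolator_turn above 1.05 rad), for 0.05 s.
At the end, for the whole second after the job is handed in: The isolator knob stands turned clockwise beyond 60 degrees (its stop is at 70), sprung back up to within 2 mm of its top position and at rest, and the small selector's pointer is within 5 mm of where it was (value of joint isolator_turn above 1.05 rad and value of joint isolator_press below 0.002 m and velocity of joint isolator_turn between -0.05 and 0.05 rad/s and distance of selector_tip from where it was at the start of the episode below 0.005 m); the robot touches nothing.
It fails at once if the small bar selector's pointer is moved by 5 mm or more (distance of selector_tip from where it was at the start of the episode above 0.005 m).
It also fails if it takes over 35 s, if anything falls off the work surface, if the arm or the gripper's body presses on something with over 40 N, if the wrist force passes 120 N, or if a joint passes its speed limit or range.

## Working session

There is one attempt and no reset: what is moved stays moved. The work goes in short steps, Python scripts to look and compute and a shell command to move; the robot and the scene stay as the last step left them, time stands still between calls to the robot, and variables do not carry over. Pictures are saved under pics/ and viewed, and the job is handed in when it is done.

```bash
mkdir -p pics
cat > h.py <<'E'
import numpy as np, cv2
from cell import robot, optics, job
def cam(n):
    c=optics.read_camera(n); H=c["image"].shape[0]
    f=H/2/np.tan(np.radians(c["fovy"])/2)
    R=cv2.Rodrigues(np.array(c["rvec"],float))[0]; t=np.array(c["tvec"],float).ravel()
    return c,f,R,t
def plane(c,f,R,t,uv,z):
    uv=np.atleast_2d(uv).astype(float)
    d=np.c_[(uv[:,0]-c["cx"])/f,(uv[:,1]-c["cy"])/f,np.ones(len(uv))]@R
    o=-R.T@t
    return o+d*((z-o[2])/d[:,2])[:,None]
def cloud(c,f,R,t):
    d=c["depth"];v,u=np.mgrid[:d.shape[0],:d.shape[1]]
    P=np.stack([(u-c["cx"])/f*d,(v-c["cy"])/f*d,d],-1)
    return (P-t)@R
E
python3 - <<'E'
from h import *
for n in("scene","top"):
    c,f,R,t=cam(n); cv2.imwrite(f"pics/{n}0.png",c["image"]); np.savez(f"{n}0.npz",W=cloud(c,f,R,t),img=c["image"])
    print(n,f,c["cx"],c["cy"],-R.T@t,R[2])
print(robot.get_obs())
E
```

```text
scene 434.0829595188687 274.6355176673036 207.28151186352693 [ 0.86099053 -0.1605291   0.67007432] [-0.49312103  0.27930875 -0.82390428]
top 513.4894911432345 278.6496644054843 204.59253217199375 [0.43933357 0.04941658 0.79563571] [ 0.15566414 -0.03510625 -0.98718601]
{'clock': 0.1, 'qpos': array([-1.34950421,  0.41791885, -0.01032798,  1.61407246,  0.00470694,
        1.11069822, -0.05301582]), 'qvel': array([ 0.00043248, -0.00169953,  0.000382  , -0.00204231,  0.00059284,
       -0.00047149,  0.00047344]), 'tau': array([ 1.44829814e-03, -8.52596569e+01,  6.40412662e-01, -4.26703978e+01,
       -4.88242402e-02,  1.61859998e-02,  2.52333177e-05]), 'eef_pos': array([0.16227526, 0.60323417, 0.20490233]), 'eef_rot': array([-3.02432206e-05,  1.31009391e-01,  9.91380982e-01, -5.35636503e-04]), 'force': array([-0.30726397,  0.04935444,  0.03342432]), 'torque': array([-0.02269869, -0.01307125,  0.04299285]), 'gripper_width': 0.09355844196865884}
```

View pics/scene0.png

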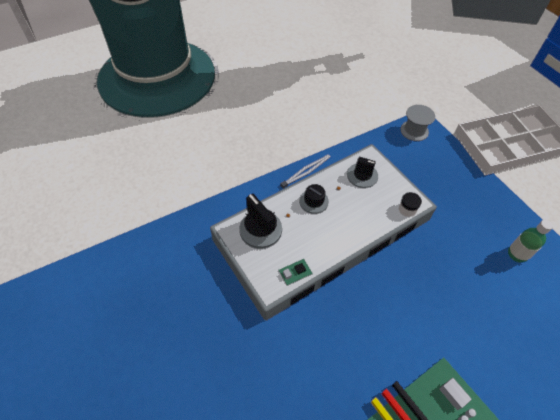

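View pics/top0.png

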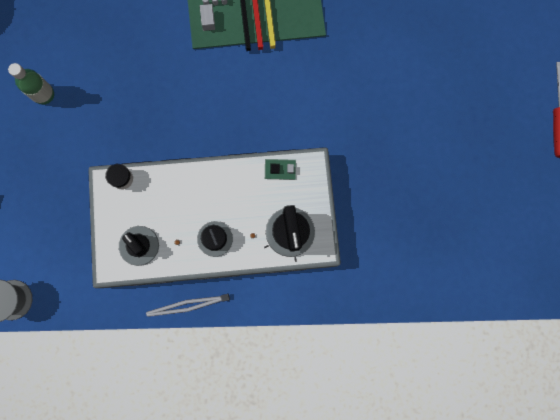

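The top view shows the console with the isolator at about (291,230), a middle control at (214,238), a left one at (139,245), a round cap at (119,176) and a green board at (281,169). I'll enlarge it to check the details.

Run:
```python
from h import *
a=cv2.imread("pics/top0.png")[140:290,80:350]; cv2.imwrite("pics/top0z.png",cv2.resize(np.clip(a.astype(float)*1.6,0,255).astype(np.uint8),None,fx=2.9,fy=2.9,interpolation=cv2.INTER_CUBIC))
a=cv2.imread("pics/scene0.png")[140:310,205:445]; cv2.imwrite("pics/scene0z.png",cv2.resize(np.clip(a.astype(float)*1.6,0,255).astype(np.uint8),None,fx=3.3,fy=3.3,interpolation=cv2.INTER_CUBIC))
```

```text
(no output)
```

View pics/top0z.png

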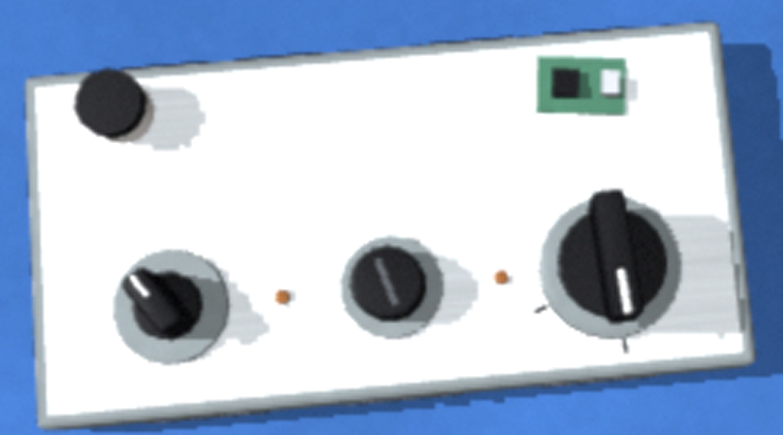

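View pics/scene0z.png

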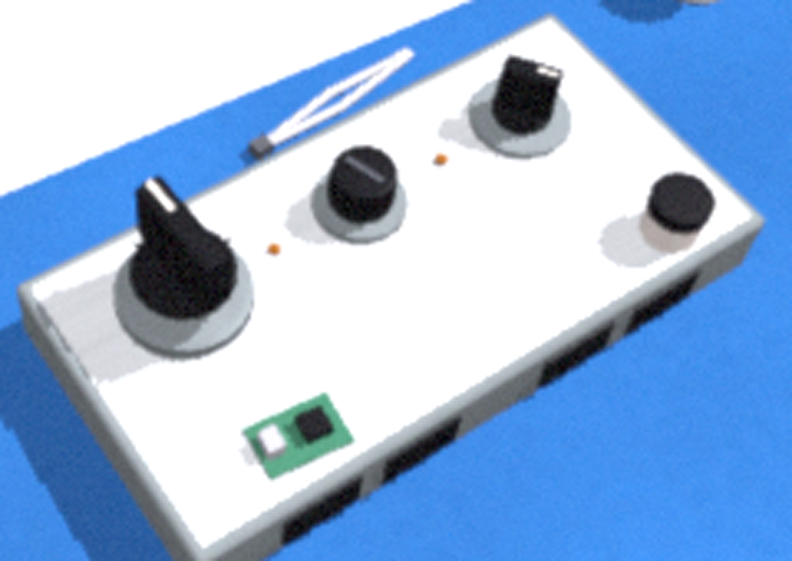

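```bash
cat > m.py <<'E'
from h import *
def bar(tag, zc=0.116):
    for n in("top","scene"):
        c,f,R,t=cam(n); W=cloud(c,f,R,t); img=c["image"]; cv2.imwrite(f"pics/{n}_{tag}.png",img)
        ok=c["depth"]>0
        for nm,lo,hi,x0 in (("iso",zc-.006,zc+.006,None),("sel",0.083,0.095,None)):
            m=(ok&(W[...,2]>lo)&(W[...,2]<hi)).astype(np.uint8)
            k,l,s,ce=cv2.connectedComponentsWithStats(m)
            for i in range(1,k):
                if s[i,4]<25: continue
                P=W[l==i]; (cx,cy),(w,h),a=cv2.minAreaRect((P[:,:2]*1000).astype(np.float32))
                bp=cv2.boxPoints(((cx,cy),(w,h),a)); e=[bp[1]-bp[0],bp[2]-bp[1]]; e=max(e,key=np.linalg.norm)
                print(n,nm,ce[i].round(),s[i,4],"c",round(cx,1),round(cy,1),"size",round(w,1),round(h,1),"ang",round(np.degrees(np.arctan2(e[1],e[0]))%180,1),"z",np.median(P[:,2]).round(4))
        # white mark
        g=img.min(2); m=((g>120)&ok&(W[...,2]>0.105)&(W[...,2]<0.125))
        v,u=np.nonzero(m)
        if len(u): print(n,"white iso",u.mean(),v.mean(),plane(c,f,R,t,[u.mean(),v.mean()],zc)[0].round(4),len(u))
        m=((g>120)&ok&(W[...,2]>0.083)&(W[...,2]<0.095)); v,u=np.nonzero(m)
        if len(u): print(n,"white sel",u.mean(),v.mean(),plane(c,f,R,t,[u.mean(),v.mean()],0.089)[0].round(4),len(u))
E
python3 -c "
from m import *
bar('a')"
```

```text
top iso [292. 227.] 525 c 516.6 7.5 size 59.8 16.1 ang 8.3 z 0.1148
top sel [20. 75.] 54 c 744.2 389.9 size 8.2 16.9 ang 134.3 z 0.0896
top sel [132. 243.] 242 c 500.8 226.6 size 32.1 13.9 ang 39.1 z 0.0876
top white iso 294.8529411764706 240.05882352941177 [0.4985 0.0047 0.116 ] 34
top white sel 127.4375 238.1875 [0.5073 0.2319 0.089 ] 16
scene iso [557.  24.] 30 c 391.2 814.0 size 6.5 17.7 ang 164.2 z 0.1154
scene iso [149.  51.] 393 c 50.2 -11.1 size 163.9 69.0 ang 76.7 z 0.1161
scene iso [260. 208.] 338 c 517.4 7.1 size 59.4 16.2 ang 8.4 z 0.1146
scene sel [554.  37.] 79 c 402.4 816.2 size 9.1 34.0 ang 179.8 z 0.0884
scene sel [152.  62.] 359 c 53.1 -10.4 size 162.6 67.3 ang 78.5 z 0.089
scene sel [366. 162.] 125 c 500.8 227.0 size 32.2 15.6 ang 38.9 z 0.0874
scene sel [260. 221.] 114 c 519.5 0.8 size 60.5 14.4 ang 21.2 z 0.0891
scene sel [541. 229.] 62 c 749.3 388.5 size 17.4 8.9 ang 8.2 z 0.0895
scene white iso 224.0 162.54285714285714 [ 0.4102 -0.0037  0.116 ] 35
scene white sel 309.8333333333333 132.58333333333334 [0.3971 0.1738 0.089 ] 12
```

Both views agree: the isolator axis is at (0.517, 0.007) and the bar lies at 8.35° to x. The jaw axis has to be at 98.35°, so I turn the tool +23.4° on the way in. That leaves room for the −70° turn.

```bash
python3 -m creep '[{"claw":-1,"dp":[25,-42,0],"delta_rot":[0,0,0.034]},{"claw":-1,"dp":[25,-42,0],"delta_rot":[0,0,0.034]},{"claw":-1,"dp":[25,-42,0],"delta_rot":[0,0,0.034]},{"claw":-1,"dp":[25,-42,0],"delta_rot":[0,0,0.034]},{"claw":-1,"dp":[25,-42,0],"delta_rot":[0,0,0.034]},{"claw":-1,"dp":[25,-42,0],"delta_rot":[0,0,0.034]},{"claw":-1,"dp":[25,-42,0],"delta_rot":[0,0,0.034]},{"claw":-1,"dp":[25,-42,0],"delta_rot":[0,0,0.034]},{"claw":-1,"dp":[25,-42,0],"delta_rot":[0,0,0.034]},{"claw":-1,"dp":[25,-42,0],"delta_rot":[0,0,0.034]},{"claw":-1,"dp":[25,-42,0],"delta_rot":[0,0,0.034]},{"claw":-1,"dp":[25,-42,0],"delta_rot":[0,0,0.034]}]'
cat > s.py <<'E'
from h import *
from scipy.spatial.transform import Rotation as Ro
o=robot.get_obs(); q=o["eef_rot"]; M=Ro.from_quat(q,scalar_first=True).as_matrix()
print("t",o["clock"],"p",(o["eef_pos"]*1000).round(2),"yaw_y",np.degrees(np.arctan2(M[1,1],M[0,1])).round(2),"z",M[:,2].round(4),"w",o["gripper_width"].round(4),"F",o["force"].round(2),"T",o["torque"].round(3),"q",o["qpos"].round(3))
E
python3 s.py
```

```text
clock: 1.7
eef_pos: [0.463, 0.0981, 0.2056]
eef_rot: [0.0, -0.073, 0.997, 0.0]
force: [0.3, 0.7, 0.3]
gripper_width: 0.0941Traceback (most recent call last):
  File "s.py", line 4, in <module>
    print("t",o["clock"],"p",(o["eef_pos"]*1000).round(2),"yaw_y",np.degrees(np.arctan2(M[1,1],M[0,1])).round(2),"z",M[:,2].round(4),"w",o["gripper_width"].round(4),"F",o["force"].round(2),"T",o["torque"].round(3),"q",o["qpos"].round(3))
                                                                                                                                         ^^^^^^^^^^^^^^^^^^^^^^^^
AttributeError: 'float' object has no attribute 'round'
```

```bash
python3 -m creep '[{"claw":-1,"dp":[27,-45,0],"delta_rot":[0,0,0]},{"claw":-1,"dp":[27,-46,0],"delta_rot":[0,0,0]},{"claw":-1,"dp":[0,0,0],"delta_rot":[0,0,0]},{"claw":-1,"dp":[0,0,0],"delta_rot":[0,0,0]}]'
sed -i 's/o\["gripper_width"\].round(4)/round(o["gripper_width"],4)/' s.py; python3 s.py
```

```text
clock: 2.2
eef_pos: [0.5161, 0.009, 0.2052]
eef_rot: [-0.0, -0.073, 0.997, 0.0]
force: [-0.6, -0.1, 0.3]
gripper_width: 0.0944
t 2.2 p [516.06   8.99 205.17] yaw_y 98.33 z [-5.e-04  0.e+00 -1.e+00] w 0.0944 F [-0.6  -0.12  0.34] T [ 0.106 -0.011  0.043] q [-0.432  0.235  0.413  1.894 -0.109  1.036  1.742]
```

```bash
python3 -m creep '[{"claw":-1,"dp":[1,-1.7,-30],"delta_rot":[0,0,0]},{"claw":-1,"dp":[0,0,-35],"delta_rot":[0,0,0]},{"claw":-1,"dp":[0,0,-30],"delta_rot":[0,0,0]},{"claw":-1,"dp":[0,0,-17],"delta_rot":[0,0,0]},{"claw":-1,"dp":[0,0,-8],"delta_rot":[0,0,0]},{"claw":-1,"dp":[0,0,0],"delta_rot":[0,0,0]},{"claw":-1,"dp":[0,0,0],"delta_rot":[0,0,0]}]'
python3 s.py; python3 -c "
from h import *
c,f,R,t=cam('scene');cv2.imwrite('pics/s1.png',cv2.resize(c['image'][120:320,180:450],None,fx=2.9,fy=2.9))"
```

```text
clock: 3.08
eef_pos: [0.5179, 0.0069, 0.0863]
eef_rot: [0.001, -0.073, 0.997, 0.0]
force: [0.4, -0.6, 0.7]
gripper_width: 0.0941
t 3.075 p [517.9    6.95  86.27] yaw_y 98.33 z [ 1.3e-03  2.0e-04 -1.0e+00] w 0.0941 F [ 0.38 -0.59  0.69] T [ 0.033 -0.018  0.009] q [-0.382  0.402  0.375  1.992 -0.205  0.781  1.828]
```

View pics/s1.png

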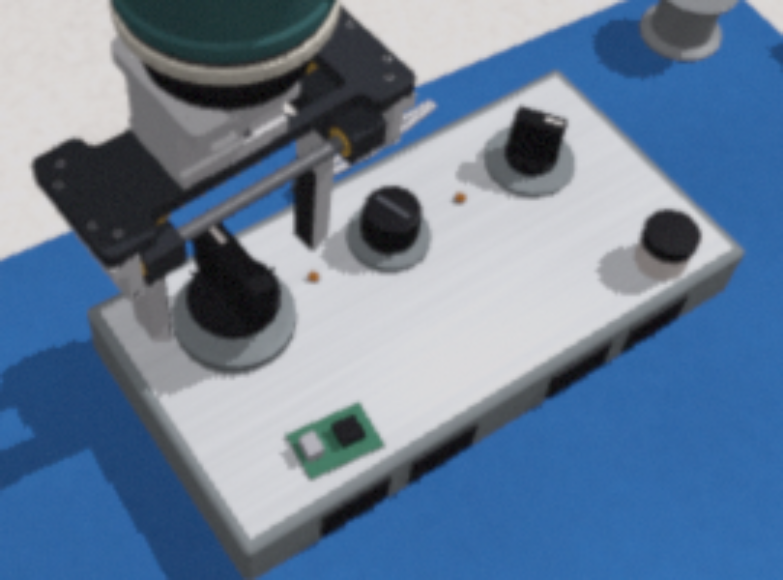

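The fingers straddle the bar, at picture (165,310) and (315,230), clear of the middle control. Next I lower 3 mm and grip.

```bash
python3 -m creep '[{"claw":-1,"dp":[0,0,-3],"delta_rot":[0,0,0]},{"claw":1,"dp":[0,0,0],"delta_rot":[0,0,0]},{"claw":1,"dp":[0,0,0],"delta_rot":[0,0,0]},{"claw":1,"dp":[0,0,0],"delta_rot":[0,0,0]},{"claw":1,"dp":[0,0,0],"delta_rot":[0,0,0]},{"claw":1,"dp":[0,0,0],"delta_rot":[0,0,0]},{"claw":1,"dp":[0,0,0],"delta_rot":[0,0,0]}]' 40; python3 s.py
```

```text
clock: 4.0
eef_pos: [0.5174, 0.0068, 0.0824]
eef_rot: [0.0, -0.073, 0.997, -0.0]
force: [0.7, 0.2, -0.5]
gripper_width: 0.0374
t 4.0 p [517.36   6.82  82.42] yaw_y 98.32 z [ 0.e+00 -1.e-04 -1.e+00] w 0.0374 F [ 0.68  0.18 -0.47] T [ 0.003  0.014 -0.025] q [-0.38   0.408  0.373  1.995 -0.208  0.774  1.83 ]
```

```bash
python3 -m creep '[{"claw":1,"dp":[0,0,0],"delta_rot":[0,0,0]},{"claw":1,"dp":[0,0,0],"delta_rot":[0,0,0]},{"claw":1,"dp":[0,0,0],"delta_rot":[0,0,0]},{"claw":1,"dp":[0,0,0],"delta_rot":[0,0,0]},{"claw":1,"dp":[0,0,0],"delta_rot":[0,0,0]}]' 40; python3 s.py
```

```text
clock: 4.62
eef_pos: [0.5173, 0.007, 0.0824]
eef_rot: [-0.0, -0.073, 0.997, 0.0]
force: [-0.7, 1.6, 1.0]
gripper_width: 0.0159
t 4.625 p [517.31   6.99  82.42] yaw_y 98.33 z [-1.e-04  1.e-04 -1.e+00] w 0.0159 F [-0.65  1.61  0.96] T [ 0.544  0.092 -0.062] q [-0.38   0.408  0.373  1.995 -0.208  0.774  1.83 ]
```

Gripped: 15.9 mm opening on a 16 mm bar. Pressing down.

```bash
python3 -m creep '[{"claw":1,"dp":[0,0,-3],"delta_rot":[0,0,0]},{"claw":1,"dp":[0,0,-3],"delta_rot":[0,0,0]},{"claw":1,"dp":[0,0,-3],"delta_rot":[0,0,0]},{"claw":1,"dp":[0,0,0],"delta_rot":[0,0,0]},{"claw":1,"dp":[0,0,0],"delta_rot":[0,0,0]}]' 50; python3 s.py
```

```text
clock: 5.25
eef_pos: [0.5174, 0.007, 0.0736]
eef_rot: [0.0, -0.073, 0.997, 0.0]
force: [-3.0, 3.2, 9.4]
gripper_width: 0.0155
t 5.25 p [517.44   6.97  73.55] yaw_y 98.32 z [ 1.e-04  2.e-04 -1.e+00] w 0.0155 F [-3.02  3.16  9.38] T [ 0.721  0.87  -0.024] q [-0.375  0.423  0.367  2.    -0.217  0.756  1.837]
```

```bash
python3 -m creep '[{"claw":1,"dp":[0,0,-0.7],"delta_rot":[0,0,0]},{"claw":1,"dp":[0,0,0],"delta_rot":[0,0,0]},{"claw":1,"dp":[0,0,0],"delta_rot":[0,0,-0.06]},{"claw":1,"dp":[0,0,0],"delta_rot":[0,0,-0.06]},{"claw":1,"dp":[0,0,0],"delta_rot":[0,0,-0.06]},{"claw":1,"dp":[0,0,0],"delta_rot":[0,0,0]}]' ; python3 s.py
```

```text
clock: 6.0
eef_pos: [0.5175, 0.0069, 0.0729]
eef_rot: [0.0, 0.018, 1.0, 0.0]
force: [-3.2, 1.8, 9.9]
gripper_width: 0.0157
t 6.0 p [517.45   6.9   72.89] yaw_y 87.96 z [ 2.e-04  0.e+00 -1.e+00] w 0.0157 F [-3.2   1.83  9.9 ] T [ 0.517  0.972 -0.021] q [-0.409  0.43   0.41   2.001 -0.244  0.757  1.681]
```

It turned 10.4° with almost no torque, so the knob is unlocked. Carrying on.

```bash
python3 -m creep '[{"claw":1,"dp":[0,0,0],"delta_rot":[0,0,-0.1]},{"claw":1,"dp":[0,0,0],"delta_rot":[0,0,-0.1]},{"claw":1,"dp":[0,0,0],"delta_rot":[0,0,-0.1]},{"claw":1,"dp":[0,0,0],"delta_rot":[0,0,-0.1]},{"claw":1,"dp":[0,0,0],"delta_rot":[0,0,-0.1]},{"claw":1,"dp":[0,0,0],"delta_rot":[0,0,-0.1]},{"claw":1,"dp":[0,0,0],"delta_rot":[0,0,-0.1]},{"claw":1,"dp":[0,0,0],"delta_rot":[0,0,-0.1]},{"claw":1,"dp":[0,0,0],"delta_rot":[0,0,-0.1]},{"claw":1,"dp":[0,0,0],"delta_rot":[0,0,0]},{"claw":1,"dp":[0,0,0],"delta_rot":[0,0,0]}]' ; python3 s.py
```

```text
clock: 7.38
eef_pos: [0.5172, 0.0066, 0.0728]
eef_rot: [-0.0, 0.451, 0.893, -0.0]
force: [-4.7, 1.2, 10.3]
gripper_width: 0.0157
t 7.375 p [517.24   6.58  72.8 ] yaw_y 36.43 z [-3.e-04 -3.e-04 -1.e+00] w 0.0157 F [-4.73  1.19 10.29] T [ 0.044  1.184 -0.01 ] q [-0.58   0.473  0.628  2.007 -0.389  0.781  0.913]
```

```bash
python3 -m creep '[{"claw":1,"dp":[0,0,0],"delta_rot":[0,0,-0.04]},{"claw":1,"dp":[0,0,0],"delta_rot":[0,0,-0.04]},{"claw":1,"dp":[0,0,0],"delta_rot":[0,0,0]},{"claw":1,"dp":[0,0,0],"delta_rot":[0,0,0]}]' ; python3 s.py;  python3 -m creep '[{"claw":1,"dp":[0,0,0],"delta_rot":[0,0,-0.03]},{"claw":1,"dp":[0,0,0],"delta_rot":[0,0,0]},{"claw":1,"dp":[0,0,0],"delta_rot":[0,0,0]}]' ; python3 s.py
```

```text
clock: 7.88
eef_pos: [0.5172, 0.0066, 0.0728]
eef_rot: [-0.0, 0.486, 0.874, -0.0]
force: [-3.8, 0.2, 9.9]
gripper_width: 0.0156
t 7.875 p [517.22   6.59  72.81] yaw_y 31.85 z [-3.e-04 -2.e-04 -1.e+00] w 0.0156 F [-3.76  0.19  9.89] T [ 0.06   1.12  -0.011] q [-0.594  0.478  0.647  2.007 -0.403  0.785  0.846]
clock: 8.25
eef_pos: [0.5172, 0.0066, 0.0728]
eef_rot: [-0.0, 0.499, 0.867, -0.0]
force: [-4.3, 0.5, 10.8]
gripper_width: 0.0157
t 8.25 p [517.24   6.58  72.83] yaw_y 30.13 z [-3.e-04 -2.e-04 -1.e+00] w 0.0157 F [-4.33  0.47 10.8 ] T [ 0.136  1.228 -0.011] q [-0.6    0.48   0.655  2.007 -0.409  0.786  0.821]
```

```bash
python3 -m creep '[{"claw":1,"dp":[0,0,0],"delta_rot":[0,0,-0.02]},{"claw":1,"dp":[0,0,0],"delta_rot":[0,0,0]},{"claw":1,"dp":[0,0,0],"delta_rot":[0,0,0]}]' ; python3 s.py;  python3 -c "
from m import *
bar('c',0.106)
c,f,R,t=cam('scene');cv2.imwrite('pics/s2.png',cv2.resize(c['image'][120:320,180:450],None,fx=2.9,fy=2.9))"
```

```text
clock: 8.62
eef_pos: [0.5172, 0.0065, 0.0728]
eef_rot: [-0.0, 0.507, 0.862, -0.0]
force: [-4.2, 0.1, 9.9]
gripper_width: 0.0159
t 8.625 p [517.24   6.54  72.82] yaw_y 29.01 z [-4.e-04 -3.e-04 -1.e+00] w 0.0159 F [-4.24  0.11  9.89] T [-0.008  1.182  0.376] q [-0.604  0.482  0.66   2.007 -0.412  0.787  0.804]
top sel [20. 74.] 54 c 744.3 390.0 size 7.2 16.9 ang 134.0 z 0.0895
top sel [132. 243.] 245 c 500.6 226.7 size 32.7 14.4 ang 39.3 z 0.0875
top white sel 127.26315789473684 238.0 [0.5076 0.2322 0.089 ] 19
scene iso [556.  28.] 50 c 395.4 814.8 size 7.2 23.9 ang 176.5 z 0.1056
scene iso [150.  55.] 375 c 50.4 -10.9 size 163.8 67.9 ang 77.4 z 0.106
scene iso [256. 216.] 274 c 526.1 2.4 size 42.5 34.3 ang 63.6 z 0.1052
scene sel [554.  37.] 70 c 400.9 814.4 size 9.2 32.5 ang 173.1 z 0.0886
scene sel [152.  62.] 379 c 50.8 -8.5 size 164.0 68.2 ang 79.9 z 0.0891
scene sel [366. 162.] 127 c 501.4 226.3 size 32.1 15.0 ang 41.0 z 0.0872
scene sel [260. 226.] 112 c 533.6 0.8 size 45.0 13.6 ang 81.1 z 0.0893
scene sel [541. 229.] 66 c 749.2 388.1 size 17.7 10.3 ang 4.7 z 0.0904
scene white iso 246.29166666666666 184.0 [0.4609 0.012  0.106 ] 48
scene white sel 347.53333333333336 194.44444444444446 [0.5477 0.1557 0.089 ] 45
```

View pics/s2.png

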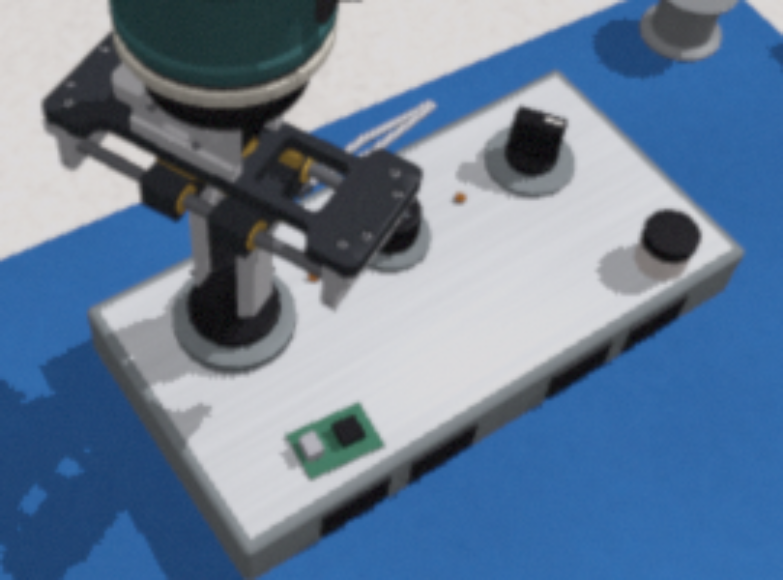

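The torque rose to 0.38 Nm at 69.3°, so that is the end stop, and the selector is unchanged. I raise with the spring, then open part-way.

```bash
python3 -m creep '[{"claw":1,"dp":[0,0,-0.3],"delta_rot":[0,0,-0.005]},{"claw":1,"dp":[0,0,3],"delta_rot":[0,0,0]},{"claw":1,"dp":[0,0,3],"delta_rot":[0,0,0]},{"claw":1,"dp":[0,0,3.3],"delta_rot":[0,0,0]},{"claw":1,"dp":[0,0,0],"delta_rot":[0,0,0]},{"claw":1,"dp":[0,0,0],"delta_rot":[0,0,0]}]' ; python3 s.py
```

```text
clock: 9.52
eef_pos: [0.5172, 0.0067, 0.0816]
eef_rot: [-0.0, 0.51, 0.86, -0.0]
force: [-2.7, -0.5, 3.7]
gripper_width: 0.0158
t 9.525 p [517.19   6.65  81.57] yaw_y 28.71 z [-4.e-04 -4.e-04 -1.e+00] w 0.0158 F [-2.69 -0.52  3.69] T [-0.327  0.843  0.457] q [-0.614  0.468  0.671  2.003 -0.4    0.804  0.789]
```

```bash
python3 -m creep '[{"claw":0.1,"dp":[0,0,0],"delta_rot":[0,0,0]},{"claw":0.1,"dp":[0,0,0],"delta_rot":[0,0,0]},{"claw":0.1,"dp":[0,0,0],"delta_rot":[0,0,0]},{"claw":0.1,"dp":[0,0,0],"delta_rot":[0,0,0]},{"claw":0.1,"dp":[0,0,0],"delta_rot":[0,0,0]}]' ; python3 s.py
```

```text
clock: 10.15
eef_pos: [0.5174, 0.0069, 0.0817]
eef_rot: [0.0, 0.51, 0.86, -0.0]
force: [0.4, -1.3, -0.5]
gripper_width: 0.0424
t 10.15 p [517.39   6.85  81.74] yaw_y 28.71 z [ 0. -0. -1.] w 0.0424 F [ 0.38 -1.34 -0.52] T [-0.091  0.014 -0.011] q [-0.614  0.468  0.671  2.002 -0.4    0.804  0.789]
```

Released with 42 mm between the fingers. Lifting straight up, then moving back out of view.

```bash
python3 -m creep '[{"claw":0.1,"dp":[0,0,10],"delta_rot":[0,0,0]},{"claw":0.1,"dp":[0,0,30],"delta_rot":[0,0,0]},{"claw":0.1,"dp":[0,0,40],"delta_rot":[0,0,0]},{"claw":0.1,"dp":[0,0,40],"delta_rot":[0,0,0]},{"claw":0.1,"dp":[0,0,30],"delta_rot":[0,0,0]},{"claw":0.1,"dp":[0,-40,10],"delta_rot":[0,0,0]},{"claw":0.1,"dp":[0,-40,0],"delta_rot":[0,0,0]},{"claw":0.1,"dp":[0,-40,0],"delta_rot":[0,0,0]},{"claw":0.1,"dp":[0,-40,0],"delta_rot":[0,0,0]},{"claw":0.1,"dp":[0,-20,0],"delta_rot":[0,0,0]},{"claw":0.1,"dp":[0,0,0],"delta_rot":[0,0,0]},{"claw":0.1,"dp":[0,0,0],"delta_rot":[0,0,0]}]' ; python3 s.py; python3 -c "
from m import *
bar('d')
a=cv2.imread('pics/top_d.png')[140:290,80:350]; cv2.imwrite('pics/top_dz.png',cv2.resize(np.clip(a.astype(float)*1.6,0,255).astype(np.uint8),None,fx=2.9,fy=2.9,interpolation=cv2.INTER_CUBIC))"
```

```text
clock: 11.65
eef_pos: [0.5175, -0.1723, 0.2419]
eef_rot: [-0.0, 0.509, 0.86, 0.0]
force: [0.8, -0.0, 0.3]
gripper_width: 0.042
t 11.65 p [ 517.47 -172.32  241.94] yaw_y 28.74 z [ 1.e-04  3.e-04 -1.e+00] w 0.042 F [ 0.82 -0.04  0.34] T [-0.045  0.048  0.023] q [-0.426  0.322  0.855  1.792 -0.265  1.147  1.015]
top iso [292. 227.] 529 c 516.6 7.7 size 16.1 59.4 ang 120.0 z 0.1149
top sel [20. 75.] 58 c 743.8 389.5 size 7.2 16.9 ang 133.9 z 0.0896
top sel [132. 243.] 245 c 500.6 226.5 size 32.5 14.0 ang 39.2 z 0.0877
top white iso 281.03125 233.5625 [0.5075 0.0228 0.116 ] 32
top white sel 127.41176470588235 238.1764705882353 [0.5073 0.232  0.089 ] 17
scene iso [557.  24.] 31 c 392.5 815.2 size 5.7 15.8 ang 161.4 z 0.115
scene iso [151.  51.] 383 c 58.9 -3.2 size 156.3 56.6 ang 86.4 z 0.1161
scene iso [259. 208.] 337 c 517.6 7.4 size 16.1 59.8 ang 118.8 z 0.1145
scene sel [554.  36.] 73 c 401.1 814.9 size 8.5 35.2 ang 174.8 z 0.0893
scene sel [152.  62.] 367 c 52.0 -9.1 size 163.9 70.2 ang 79.5 z 0.0888
scene sel [366. 162.] 125 c 501.4 226.4 size 32.1 15.1 ang 35.2 z 0.0874
scene sel [260. 221.] 108 c 524.1 9.4 size 13.6 60.0 ang 107.5 z 0.0892
scene sel [541. 230.] 62 c 749.5 389.7 size 17.4 10.6 ang 14.5 z 0.089
scene white iso 260.43333333333334 186.86666666666667 [0.4838 0.0263 0.116 ] 30
scene white sel 355.2857142857143 167.42857142857142 [0.5057 0.2003 0.089 ] 14
```

View pics/top_dz.png

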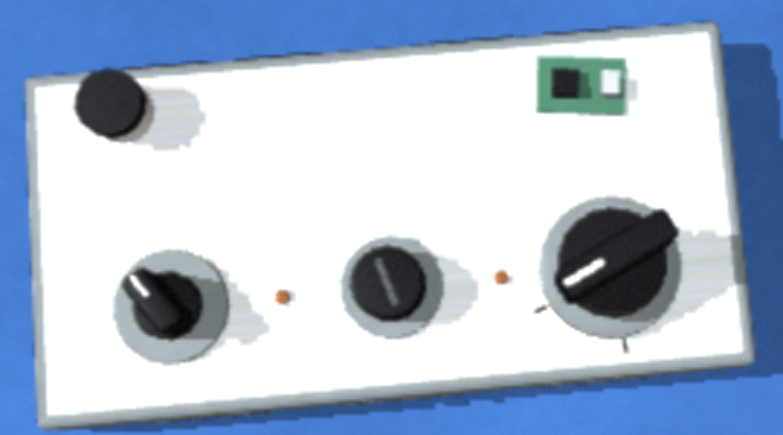

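The white end of the bar now sits at the "on" tick, at picture (585,270). The bar has turned about 69° and its top is back at 114.9 mm, against 114.8 mm before. The selector is at the same place and angle.

```bash
python3 -c "
from h import *
print(job.hand_in())"
```

```text
the job is handed in; nothing more can be done
None
```

The isolator is switched on and the job is handed in; `hand_in` reports no verdict. I gripped the bar, pushed it about 9.5 mm down, and turned it clockwise to its end stop, where the torque rose to about 0.4 Nm. I then let it rise with its spring, opened the fingers and moved clear.

My last checks, at 11.65 s:
- **Isolator angle:** the bar went from 8.35° to about −60.5°, roughly 69° clockwise. The two cameras gave 68.4° and 69.6°. Its white end stands at the second tick.
- **Isolator height:** its top measured 114.9 mm, against 114.8 mm at the start, so it has sprung fully back up.
- **Selector:** the top view put the white pointer mark within 0.2 mm of where it was at the start. The selector bar's angle in the scene view was noisier (38.9° before, 35.2° after), but the top view gave 39.1° and 39.2°.
- **Arm:** the tool reads no significant force and is about 18 cm to the side of the knob and 24 cm above the table.

The scene-camera averages for the white marks mixed in other white pixels, so I did not use them.

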